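# Bring the third sample into the beam

### The arm

A 7-joint arm with a two-finger parallel gripper is mounted at the origin on the work surface. World frame = base frame: x ahead of the robot, y to its left, z up, the work surface at z = 0. Lengths are in m, angles in rad, forces in N, time in s.
With the tool pointing down it reaches from about 0.425 to 0.825 m from the base axis. Payload 3.6 kg.
Tool frame: the origin (TCP) lies midway between the tips of the shut fingers; the grasp point (between the pads) lies 19 mm behind it (r.pinch_z is the distance from the TCP to the grasp point, in m); z points along the fingers, y is the line along which they close (so a half turn about z gives the same grasp; the last joint's range is limited). The gripper opens to 93 mm and grips with 3 to 60 N. Pads are 15 mm wide; open, the fingers measure 128 mm over their backs; the gripper's body (75 mm by 188 mm) begins 65 mm behind the grasp point.
Start: joints at [1.115, 0.615, -0.013, 1.423, 0.008, 1.103, -0.04], TCP at [0.271, -0.591, 0.219] pointing down, gripper open.
Joint ranges: [-3.12, 3.12], [-0.3, 2.06], [-1.34, 1.32], [0.26, 2.42], [-1.36, 4.5], [0.01, 1.98], [-2.84, 2.84]. Speed limits (rad/s): [2.79, 2.79, 3.14, 3.14, 3.14, 3.14, 3.14].

### API

Orientations are given as a unit quaternion [x, y, z, w].
In Python, from station import r, eyes, finder gives the robot as it stands.
- The arm moves only by the tool move_arm, never from a script. Its argument "commands" is a list of rows, each an object with "translation": the shift along the tool's x, y, z in cm, a list of three; "roll": the turn about the tool's z in rad; "grip": the finger opening in cm, from 0 to 9.3. In form: [{"translation": [tx, ty, tz], "roll": roll, "grip": grip}, ...]. A call has 1 to 20 rows; each row is the pose to reach, as a shift and turn from the pose commanded when the call began, along the tool's axes at that moment; what a row does not reach only later rows make up. A row lasts 1/10 s, in which the tool goes at most 50 mm and 8.59 degrees, less where a joint would pass 70% of its speed; a pose out of reach is approached as far as the arm can. A call with a gripper value outside its range is refused whole. The fingers move at their own pace and stop on an object; the grip force is fixed at half the most. Time passes only in rows, so rows that repeat a pose let the fingers close. It gives the time, the measured TCP pose, the force, the opening and the grip force at its end, in the units of the state.
- r.state(): the state, without advancing time (a new reading comes with each control period).
- eyes.snapshot(name): name is "scene" or "top" or "wrist"; returns the picture (480x640x3 uint8, red, green, blue); there is no depth.
- eyes.get_calibration(name): a dict with "fx", "fy", "cx", "cy" (pixels), "cam_to_world" (4x4, takes a point from camera to world coordinates). Camera axes: x right, y down, z forward; pixel columns grow to the right and rows downward; lengths in m; the calibration is good to about 2 mm. A picture is of the moment at which its call begins: read the wrist's pose just before it. get_calibration takes no time and is no camera call; for the wrist camera it gives the pose at the moment of the call.
- r.hand_in(): hands the job in; it is judged then, once.
Trained networks look in the newest picture that a camera, given by its name, has taken for a name from the list of things; names that differ only in an ending like _2 or _b are one class to them, and where a whole thing is asked for, a point or a joint stands for the part that bears it (a point fixed in the world has none). Each returns a list of dicts, best first, with "confidence" (0 to 1); they miss things now and then, are a little off and sometimes report something else, mostly with a low value. They report only what shows in the picture. A call takes as long as a camera call.
- finder.outline_of(camera, name): "pixels" (480x640 bool, what is visible of it) and "at" ([column, row] as shares, 0 to 1, of the picture: columns of its width, rows of its height, amid what is visible of it).
- finder.mark_of(camera, name): "at" ([column, row] as shares, 0 to 1, of the picture: columns of its width, rows of its height: a listed point, or the origin of a listed thing).
The state is a dict: "clock": time; "q": joint angles; "joint_vel": joint speeds; "joint_efforts": joint torques, N m; "eef_pos": TCP position; "ee_rot": TCP orientation; "force": force on the tool from outside, world axes, zero at the start; "moment": the same for the moment, N m; "width": opening from 0.0 (shut) to 1.0 (fully open); "gripper_force": force on a finger pad.
Only numpy, scipy, OpenCV 4.12 (cv2) and the standard library are available. Lean on these libraries where they do the work, as an engineer would, in place of code of your own. Each camera call takes 0.05 s, during which the arm holds its last target. There are 200 camera calls.

### The job

Shut the lid of the spectrophotometer's sample well, then push the cell-changer rod in from fully out, feeling for its clicks, and stop at the third click so that it rests seated there; do not run on to the fourth. Push gently with the fingertips only, without gripping the knob, do not start the rod before the lid is shut, and leave everything else on the bench where it stands. Finish with the hand clear.

Things in the scene. Friction and masses are not known exactly. Their poses are not given: they have to be found in the camera images.
- spectro: Cream bench spectrophotometer, fixed to the bench, 300 mm deep (x), 400 wide (y). Origin: centre of its underside, at bench height; x points to its back, y to its left, z up, so its front is its -x face at x = -150 mm. Front part 100 mm high; left of centre (y from -29 to +193 mm) a panel with display and keys slopes up to 152 mm. The rear half (x above 0) is a housing 160 mm high. The sample well (about 130 x 120 mm) is in the right front, centred on y = -95 mm.
- lid (a joint): Angle of the dark lid of the sample well: 0 = shut flat, positive = open (up to 1.25 rad; starts 0.75 to 1.15). Its hinge axis runs along the instrument's y, at x = -20 mm, y = -95 mm, z = 101 mm of the instrument. A stiff hinge keeps the lid at any angle; a push of 1 to 3 N near the free edge moves it, all the way to the shut stop.
- lid_hinge (a point): Point on the upper (outer) face of the lid at its hinged end, midway across; 10 mm above the hinge axis when shut (instrument x = -20, y = -95, z = 111 mm).
- lid_edge (a point): Point at the free edge of the lid, on its upper (outer) face, midway across; 124 mm from lid_hinge. The lid is 136 mm wide and 10 mm thick. It is the front edge, towards the instrument's -x, when shut, and rises as the lid opens. Over 104 to 116 mm from the hinge stands a low finger ridge, 60 mm wide and 3 mm high.
- cell_rod (a joint): How far the changer rod is pushed in along the instrument's +x, m: 0 = fully out (start), stop at 0.056. A sprung roller clicks it into seats at 0, 0.014, 0.028, 0.042 (third click) and 0.056 (fourth). 5 to 7 N starts it out of a seat; the resistance fades to half way (7 mm) and 1 to 2 mm later it snaps forward into the next seat. Left within 5 mm of a seat, it settles back into it.
- knob_face (a point): Centre of the flat front face of the round aluminium knob at the end of the rod; the knob is 30 mm across and 22 mm long, on an 8 mm steel rod whose axis runs along the instrument's x, 62 mm above the bench, at y = -95 mm. This face looks to the instrument's -x and stands 105 mm before the front panel when fully out, 63 mm at the third click. It moves with the rod.
- jar: Bystander: brown sample jar with beige lid, 42 mm across, 55 high, on the bench left of the rod. Origin: centre of underside.
- dropper: Bystander: white dropper bottle with a pointed red cap, 32 mm across, 90 high, on the bench right of the rod. Origin: centre of underside.
- cell_box: Bystander: grey cell box with clear cover, 62 x 110 x 38 mm, on the rear housing of the instrument, on its left. Origin: centre of underside.
- notebook: Bystander: maroon notebook, 205 x 268 x 20 mm, flat on the bench at the left. Origin: centre of underside.
- pen: Bystander: pen, 140 mm long, on the notebook. Origin: middle of its underside.
- tub: Bystander: round tub with red lid, 88 mm across, 82 high, at the right. Origin: centre of underside.
- spray_can: Bystander: white spray can, 58 mm across, 176 high, at the right. Origin: centre of underside.
- tray: Bystander: clear open tray with white wipes, 130 x 210 x 30 mm, on the bench at the right, towards the robot. Origin: centre of underside.

How it is judged:
By the outcome, as a careful person would: the job done as asked, in the order asked, and still so for the second after the job is handed in, with the robot touching nothing.
It also fails if it takes over 56 s, if anything falls off the work surface, if the arm or the gripper's body presses on something with over 40 N, if the wrist force passes 120 N, or if a joint passes its speed limit or range.

## Working session

There is one attempt and no reset: what is moved stays moved. The work goes in short steps, Python scripts to look and compute and a tool call to move; the robot and the scene stay as the last step left them, time stands still between calls to the robot, and variables do not carry over. Pictures are saved under pics/ and viewed, at most 10 in all, crops included, and the job is handed in when it is done.

Besides the shell and the picture viewer there is one more tool, called as name([rows], argument=value, ...), one row to a line, values as JSON. move_arm: Moves the arm, as the interface text tells. Its arguments: {"type":"object","properties":{"commands":{"type":"array","items":{"type":"object","properties":{"translation":{"type":"array","items":{"type":"number"}},"roll":{"type":"number"},"grip":{"type":"number"}}}}},"required":["commands"]}

```bash
mkdir -p pics; cat > h.py <<'E'
import numpy as np, cv2
from station import r, eyes, finder
def ray(cam,at):
    c=eyes.get_calibration(cam);T=np.array(c["cam_to_world"])
    u,v=at[0]*640,at[1]*480
    d=T[:3,:3]@np.array([(u-c["cx"])/c["fx"],(v-c["cy"])/c["fy"],1.]);return T[:3,3],d/np.linalg.norm(d)
def tri(rays):
    A=sum(np.eye(3)-np.outer(d,d) for o,d in rays);b=sum((np.eye(3)-np.outer(d,d))@o for o,d in rays)
    p=np.linalg.solve(A,b);return p,[np.linalg.norm(np.cross(p-o,d)) for o,d in rays]
def onz(ry,z):
    o,d=ry;return o+d*(z-o[2])/d[2]
E
python3 - <<'E'
from h import *
s=r.state();print(s["clock"],s["eef_pos"],s["ee_rot"],s["force"],s["width"],r.pinch_z)
ims=[]
for c in ["scene","top"]:
    ims.append(eyes.snapshot(c)); cv2.imwrite(f"pics/{c}0.png",ims[-1][:,:,::-1])
    k=eyes.get_calibration(c);print(c,np.round(np.array(k["cam_to_world"]),3).tolist(),k["fx"])
R={}
for n in ["spectro","lid_hinge","lid_edge","knob_face","jar","dropper"]:
    for c in ["scene","top"]:
        m=finder.mark_of(c,n)
        if m: 
            R[n,c]=ray(c,m[0]["at"]);print(n,c,round(m[0]["confidence"],2),np.round(np.array(m[0]["at"])*[640,480],1), np.round(onz(R[n,c],0),3))
    if (n,"scene") in R and (n,"top") in R: print(n,tri([R[n,"scene"],R[n,"top"]]))
print(r.state()["clock"])
E
```

```text
0.0 [ 0.27051539 -0.59017394  0.21750634] [ 9.76993538e-01  2.13265201e-01 -2.88714924e-04 -1.22349984e-03] [-0.70479314  0.38721309 -1.07535291] 0.9971761041188973 0.0188
scene [[-0.843, 0.336, -0.42, 1.233], [0.538, 0.53, -0.655, 1.076], [0.002, -0.778, -0.628, 1.118], [0.0, 0.0, 0.0, 1.0]] 591.1460209750477
top [[0.027, -0.996, 0.09, 0.404], [-1.0, -0.027, 0.002, 0.035], [0.001, -0.09, -0.996, 1.554], [0.0, 0.0, 0.0, 1.0]] 476.75618088807823
spectro top 0.77 [293.8 182.3] [0.719 0.121 0.   ]
lid_hinge scene 0.95 [278.3 255.9] [ 0.646 -0.08   0.   ]
lid_hinge top 0.7 [326.  183.4] [0.718 0.014 0.   ]
lid_hinge (array([0.69696596, 0.01656012, 0.09478966]), [np.float64(0.002092144560419836), np.float64(0.0020921445604198696)])
lid_edge scene 0.7 [303.1 215.1] [ 0.484 -0.209  0.   ]
lid_edge top 0.66 [321.  202.2] [0.655 0.029 0.   ]
lid_edge (array([0.62207725, 0.0291838 , 0.20690825]), [np.float64(0.0008875210415381462), np.float64(0.0008875210415382158)])
knob_face scene 0.73 [359.4 240.9] [ 0.409 -0.01   0.   ]
knob_face top 0.56 [314.7 263.6] [0.452 0.044 0.   ]
knob_face (array([0.45006884, 0.04411513, 0.05595556]), [np.float64(0.00039798638679479565), np.float64(0.00039798638679477104)])
jar scene 0.57 [378.2 300.3] [0.51  0.219 0.   ]
jar top 0.46 [262.3 240.2] [0.524 0.218 0.   ]
jar (array([0.51881894, 0.22066169, 0.0067733 ]), [np.float64(0.005955531251402392), np.float64(0.005955531251402312)])
dropper scene 0.72 [332.5 234.9] [ 0.461 -0.077  0.   ]
dropper top 0.53 [352.7 263.6] [ 0.455 -0.08   0.   ]
dropper (array([ 0.45662047, -0.08061199, -0.00453959]), [np.float64(0.001237231293455977), np.float64(0.0012372312934559974)])
0.7
```

View pics/scene0.png

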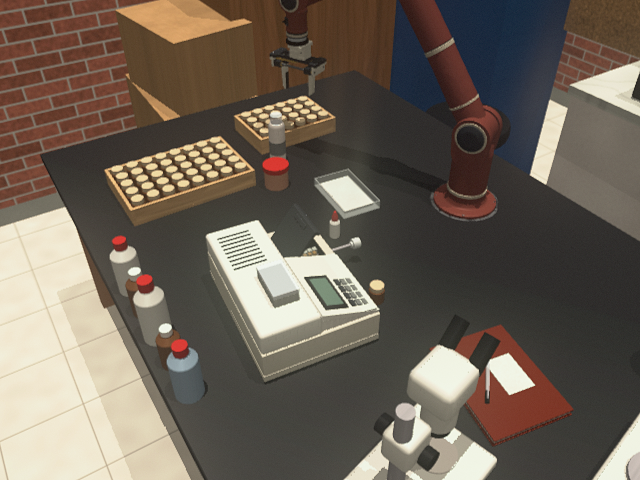

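View pics/top0.png

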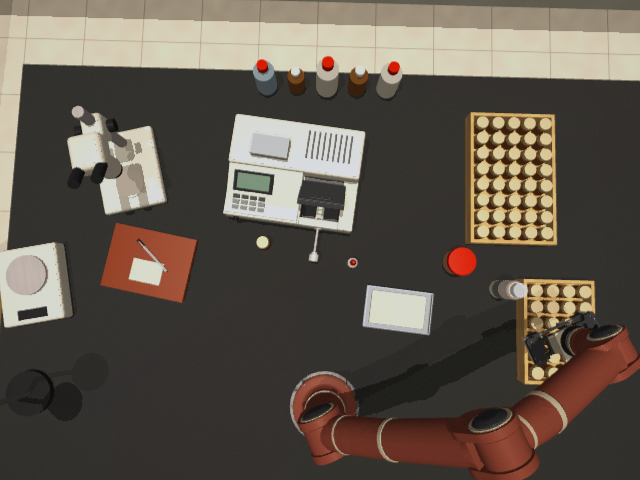

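The scene view shows the lid standing open (edge near 303,215), the knob at about (359,241), and the jar and dropper either side of the rod. The top view agrees: knob about (314,258), lid about (322,195), instrument turned slightly clockwise. Next I fit the instrument pose and plan the hover.

```bash
cat >> h.py <<'E'
from scipy.optimize import least_squares
from scipy.spatial.transform import Rotation as Ro
def model(p):
    X,Y,th,a=p;c,s=np.cos(th),np.sin(th)
    W=lambda x,y,z:np.array([X+c*x-s*y,Y+s*x+c*y,z])
    L=lambda d,h=.010:W(-.02+h*np.sin(a)-d*np.cos(a),-.095,.101+h*np.cos(a)+d*np.sin(a))
    return W,L
def fit(R):
    def f(p):
        W,L=model(p);P={"spectro":W(0,0,0),"lid_hinge":L(0),"lid_edge":L(.124),"knob_face":W(-.255,-.095,.062)}
        return np.concatenate([1e3*np.cross(P[n]-o,d)*(.3 if n=="spectro" else 1) for (n,c),(o,d) in R.items()])
    q=least_squares(f,[.7,.1,-.1,.95],loss="soft_l1",f_scale=4);return q.x,f(q.x)
def shift(target,yaw=None):
    s=r.state();M=Ro.from_quat(s["ee_rot"]).as_matrix();t=M.T@(np.array(target)-s["eef_pos"])*100
    y=np.arctan2(M[1,0],M[0,0]);return np.round(t,2),None if yaw is None else round(y-yaw,3)
def gather(cams):
    R={}
    for c in cams:
        for n in ["lid_hinge","lid_edge","knob_face"]:
            m=finder.mark_of(c,n)
            if m: R[n,c]=ray(c,m[0]["at"]);print(n,c,round(m[0]["confidence"],2),np.round(np.array(m[0]["at"])*[640,480]))
    return R
E
python3 - <<'E'
from h import *
R=gather(["scene","top"]);m=finder.mark_of("top","spectro");R["spectro","top"]=ray("top",m[0]["at"])
p,f=fit(R);print(p,np.round(f,1));W,L=model(p)
np.save("p.npy",p);import pickle;pickle.dump(R,open("R.pkl","wb"))
print("knob",W(-.255,-.095,.062),"edge",L(.124),"hinge",L(0))
s=r.state();print(shift([s["eef_pos"][0],s["eef_pos"][1],.36],p[2]))
t=W(-.22,-.095,.38);print(t,shift(t,p[2]))
c=np.array(eyes.get_calibration("wrist")["cam_to_world"]);M=np.eye(4);M[:3,:3]=Ro.from_quat(s["ee_rot"]).as_matrix();M[:3,3]=s["eef_pos"];print(np.round(np.linalg.inv(M)@c,3))
E
```

```text
lid_hinge scene 0.95 [278. 256.]
lid_edge scene 0.7 [303. 215.]
knob_face scene 0.73 [359. 241.]
lid_hinge top 0.7 [326. 183.]
lid_edge top 0.66 [321. 202.]
knob_face top 0.56 [315. 264.]
[ 0.71709994  0.1141701  -0.10383769  0.93498925] [ 6.4 -4.2  1.  -0.2 -0.3  0.4  2.6 -0.4 -1.6 -5.3 -0.9 -1.1  1.1  0.7
  0.2 -2.3  3.4 -0.   1.9 -0.5  0.4]
knob [0.45362658 0.04611285 0.062     ] edge [0.62212545 0.02855316 0.20670777] hinge [0.69536339 0.02092085 0.10693827]
(array([  0.  ,  -0.  , -14.13]), np.float64(0.534))
[0.48843806 0.04248506 0.38      ] (array([ 46.17, -48.51, -16.13]), np.float64(0.534))
[[-0.001 -0.957 -0.289  0.082]
 [ 1.    -0.001 -0.001  0.001]
 [ 0.    -0.289  0.957 -0.166]
 [ 0.     0.     0.     1.   ]]
```

move_arm([
  {"translation": [0,0,-5],"roll": 0,"grip": 0},
  {"translation": [0,0,-10],"roll": 0,"grip": 0},
  {"translation": [0,0,-15],"roll": 0,"grip": 0},
  {"translation": [3.5,-3,-16],"roll": 0.05,"grip": 0},
  {"translation": [7,-6,-16],"roll": 0.1,"grip": 0},
  {"translation": [10.5,-9.3,-16],"roll": 0.15,"grip": 0},
  {"translation": [14,-12.5,-16],"roll": 0.2,"grip": 0},
  {"translation": [17.5,-15.6,-16],"roll": 0.25,"grip": 0},
  {"translation": [21,-18.7,-16],"roll": 0.3,"grip": 0},
  {"translation": [24.5,-21.8,-16],"roll": 0.35,"grip": 0},
  {"translation": [28,-25,-16],"roll": 0.4,"grip": 0},
  {"translation": [31.5,-28,-16],"roll": 0.45,"grip": 0},
  {"translation": [35,-31.2,-16],"roll": 0.5,"grip": 0},
  {"translation": [38.5,-34.3,-16],"roll": 0.534,"grip": 0},
  {"translation": [42,-37.5,-16],"roll": 0.534,"grip": 0},
  {"translation": [45.5,-40.5,-16],"roll": 0.534,"grip": 0},
  {"translation": [49,-43.7,-16],"roll": 0.534,"grip": 0},
  {"translation": [51.6,-46,-16],"roll": 0.534,"grip": 0},
  {"translation": [51.6,-46,-16],"roll": 0.534,"grip": 0},
  {"translation": [51.6,-46,-16],"roll": 0.534,"grip": 0},
])

```text
clock: 3.05
eef_pos: [0.5482, 0.0427, 0.3784]
ee_rot: [0.999, -0.051, -0.0, 0.0]
force: [0.9, -1.3, -0.2]
width: 0.007
gripper_force: 0.0
```

```bash
cat > m.py <<'E'
from h import *
import pickle
s=r.state();print(s["clock"],s["eef_pos"],s["ee_rot"],s["force"],s["width"])
im=eyes.snapshot("wrist");cv2.imwrite("pics/w1.png",im[:,:,::-1])
R=pickle.load(open("R.pkl","rb"));R.update(gather(["wrist"]));pickle.dump(R,open("R.pkl","wb"))
p,f=fit(R);print(p);[print(k,v) for k,v in zip(R,np.round(f.reshape(-1,3),1))];W,L=model(p)
np.save("p.npy",p)
print("knob",W(-.255,-.095,.062),"edge",L(.124),"hinge",L(0))
print("knob onz",{k:onz(v,.062).round(4) for k,v in R.items() if k[0]=="knob_face"})
E
python3 m.py
```

```text
3.05 [0.54817519 0.04272832 0.37838795] [ 9.98685954e-01 -5.12463266e-02 -3.16277653e-04  2.81137114e-04] [ 0.91354215 -1.31182702 -0.16536141] 0.00693714161715886
lid_hinge wrist 0.59 [325.  71.]
lid_edge wrist 0.79 [323. 139.]
knob_face wrist 0.79 [321. 253.]
[ 0.7199319   0.11215761 -0.11258755  0.92501653]
('lid_hinge', 'scene') [ 7.6 -3.  -0.9]
('lid_edge', 'scene') [ 0.   0.6 -0.7]
('knob_face', 'scene') [ 2.4  1.1 -2.8]
('lid_hinge', 'top') [-3.5  1.1 -0.7]
('lid_edge', 'top') [2.2 1.7 0.3]
('knob_face', 'top') [-2.6  5.7 -0. ]
('spectro', 'top') [2.5 0.4 0.5]
('lid_hinge', 'wrist') [-2.7 -3.7 -0.3]
('lid_edge', 'wrist') [-0.3 -2.7  0. ]
('knob_face', 'wrist') [-0.5 -5.   0. ]
knob [0.45587314 0.04640829 0.062     ] edge [0.62316766 0.02749302 0.20604842] hinge [0.69732103 0.01910882 0.10701821]
knob onz {('knob_face', 'scene'): array([0.4542, 0.0502, 0.062 ]), ('knob_face', 'top'): array([0.4502, 0.0438, 0.062 ]), ('knob_face', 'wrist'): array([0.4612, 0.0459, 0.062 ])}
```

View pics/w1.png

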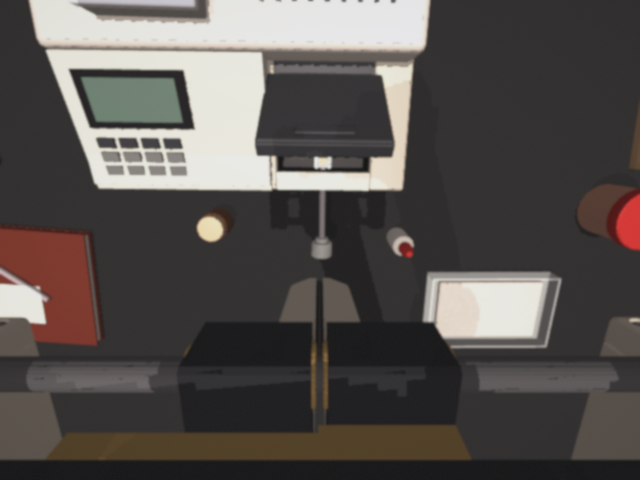

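```bash
python3 - <<'E'
from h import *
p=np.load("p.npy")
h=.009
for a in [p[3]+.12,p[3],.8,.6,.4,.2,.05,0,-.04]:
    _,L=model([*p[:3],a]); q=L(.09)+h*np.array([np.cos(p[2]),np.sin(p[2]),0]); print(round(a,2),q.round(3),shift(q,p[2]))
E
```

```text
1.05 [0.662 0.023 0.184] (array([11.51,  0.49, 19.51]), np.float64(0.005))
0.93 [0.652 0.024 0.179] (array([10.55,  0.48, 20.01]), np.float64(0.005))
0.8 [0.643 0.025 0.173] (array([ 9.61,  0.47, 20.64]), np.float64(0.005))
0.6 [0.63  0.027 0.16 ] (array([ 8.3 ,  0.47, 21.89]), np.float64(0.005))
0.4 [0.62  0.028 0.145] (array([ 7.26,  0.46, 23.37]), np.float64(0.005))
0.2 [0.613 0.029 0.129] (array([ 6.54,  0.46, 25.03]), np.float64(0.005))
0.05 [0.61  0.029 0.115] (array([ 6.22,  0.45, 26.35]), np.float64(0.005))
0 [0.609 0.029 0.111] (array([ 6.16,  0.45, 26.8 ]), np.float64(0.005))
-0.04 [0.609 0.029 0.107] (array([ 6.13,  0.45, 27.16]), np.float64(0.005))
```

The wrist view shows the knob at (321,248) straight ahead of the closed fingers, the lid edge at (323,145), and the dropper and jar clear on either side. The lid comes first: approach behind its free edge, then follow its arc down.

move_arm([
  {"translation": [4.5,0.2,2],"roll": 0,"grip": 0},
  {"translation": [9,0.4,4],"roll": 0,"grip": 0},
  {"translation": [12,0.5,7],"roll": 0,"grip": 0},
  {"translation": [12,0.5,11],"roll": 0,"grip": 0},
  {"translation": [12,0.5,15],"roll": 0,"grip": 0},
  {"translation": [12,0.5,17.5],"roll": 0,"grip": 0},
  {"translation": [11.6,0.5,18.8],"roll": 0,"grip": 0},
  {"translation": [11,0.5,19.4],"roll": 0,"grip": 0},
  {"translation": [10.5,0.5,20],"roll": 0,"grip": 0},
  {"translation": [10,0.5,20.4],"roll": 0,"grip": 0},
  {"translation": [9.6,0.5,20.7],"roll": 0,"grip": 0},
])

```text
clock: 4.35
eef_pos: [0.6439, 0.0265, 0.1731]
ee_rot: [0.999, -0.052, 0.002, 0.0]
force: [1.3, -0.9, 2.6]
width: 0.009
gripper_force: 1.0
```

move_arm([
  {"translation": [-0.5,0,0.4],"roll": 0,"grip": 0},
  {"translation": [-0.9,0,0.8],"roll": 0,"grip": 0},
  {"translation": [-1.3,0,1.2],"roll": 0,"grip": 0},
  {"translation": [-1.7,0,1.7],"roll": 0,"grip": 0},
  {"translation": [-2.05,0,2.2],"roll": 0,"grip": 0},
  {"translation": [-2.35,0,2.7],"roll": 0,"grip": 0},
  {"translation": [-2.6,0,3.25],"roll": 0,"grip": 0},
  {"translation": [-2.85,0,3.8],"roll": 0,"grip": 0},
  {"translation": [-3.05,0,4.35],"roll": 0,"grip": 0},
  {"translation": [-3.2,0,4.8],"roll": 0,"grip": 0},
  {"translation": [-3.35,0,5.3],"roll": 0,"grip": 0},
  {"translation": [-3.4,0,5.7],"roll": 0,"grip": 0},
  {"translation": [-3.4,0,5.9],"roll": 0,"grip": 0},
])

```text
clock: 5.65
eef_pos: [0.6089, 0.0314, 0.1122]
ee_rot: [0.999, -0.052, -0.001, -0.0]
force: [1.3, 0.0, 0.7]
width: 0.007
gripper_force: 0.7
```

move_arm([
  {"translation": [0,0,0.1],"roll": 0,"grip": 0},
  {"translation": [0,0,0.2],"roll": 0,"grip": 0},
  {"translation": [0,0,0.2],"roll": 0,"grip": 0},
])

```text
clock: 5.95
eef_pos: [0.6088, 0.0315, 0.1113]
ee_rot: [0.999, -0.052, -0.001, -0.0]
force: [-1.4, 0.5, 4.7]
width: 0.002
gripper_force: 2.4
```

move_arm([
  {"translation": [0,0,0.1],"roll": 0,"grip": 0},
  {"translation": [0,0,0.2],"roll": 0,"grip": 0},
  {"translation": [0,0,0.2],"roll": 0,"grip": 0},
])

```text
clock: 6.25
eef_pos: [0.6089, 0.0314, 0.1112]
ee_rot: [0.999, -0.052, -0.0, -0.0]
force: [-4.9, -1.0, 13.3]
width: 0.006
gripper_force: 6.8
```

move_arm([
  {"translation": [0,0,-3],"roll": 0,"grip": 0},
  {"translation": [0,0,-7.5],"roll": 0,"grip": 0},
  {"translation": [-4,0,-11],"roll": 0.008,"grip": 0},
  {"translation": [-8,0,-12],"roll": 0.008,"grip": 0},
  {"translation": [-12,0.1,-12],"roll": 0.008,"grip": 0},
  {"translation": [-15.8,0.1,-12],"roll": 0.008,"grip": 0},
  {"translation": [-15.8,0.1,-12],"roll": 0.008,"grip": 0},
  {"translation": [-15.8,0.1,-12],"roll": 0.008,"grip": 0},
])

```text
clock: 7.05
eef_pos: [0.4517, 0.0465, 0.229]
ee_rot: [0.998, -0.056, 0.0, -0.0]
force: [0.7, -0.4, 0.7]
width: 0.008
gripper_force: 0.0
```

```bash
python3 - <<'E'
from h import *
s=r.state();print(s["clock"],s["eef_pos"],s["ee_rot"],s["force"],s["width"])
im=eyes.snapshot("wrist");sc=eyes.snapshot("scene")
cv2.imwrite("pics/w2.png",np.hstack([im,cv2.resize(sc[170:330,200:413],(640,480))])[:,:,::-1][:,:].copy())
a=cv2.imread("pics/w2.png");cv2.imwrite("pics/w2.png",cv2.resize(a,(800,300)))
R=gather(["wrist","scene"])
for k,v in R.items():
    print(k,onz(v,.062 if k[0]=="knob_face" else .111).round(4))
p=np.load("p.npy");W,L=model([*p[:3],0]);print(L(.124),L(0),W(-.255,-.095,.062))
m=finder.outline_of("wrist","knob_face");px=m[0]["pixels"];ys,xs=np.nonzero(px);print(m[0]["confidence"],xs.min(),xs.max(),ys.min(),ys.max())
for u,v in [(xs.min(),ys.max()),(xs.max(),ys.max()),(xs.mean(),ys.max())]:
    print([onz(ray("wrist",[u/640,v/480]),z).round(4) for z in (.062,.077)])
E
```

```text
7.05 [0.4516653  0.04650151 0.22897178] [ 9.98444426e-01 -5.57555072e-02  2.27144395e-04 -1.62698412e-05] [ 0.7135087  -0.38982776  0.65903728] 0.008157421474495932
lid_edge wrist 0.76 [314.  89.]
knob_face wrist 0.78 [317. 212.]
lid_hinge scene 0.88 [280. 254.]
lid_edge scene 0.97 [319. 239.]
knob_face scene 0.52 [358. 240.]
('lid_edge', 'wrist') [0.5697 0.0364 0.111 ]
('knob_face', 'wrist') [0.4625 0.0466 0.062 ]
('lid_hinge', 'scene') [0.6966 0.0316 0.111 ]
('lid_edge', 'scene') [0.5767 0.0339 0.111 ]
('knob_face', 'scene') [0.4557 0.0435 0.062 ]
[0.56617037 0.03393746 0.111     ] [0.68938529 0.02000608 0.111     ] [0.45587314 0.04640829 0.062     ]
0.8 302 331 107 217
[array([0.4586, 0.0624, 0.062 ]), array([0.462 , 0.0612, 0.077 ])]
[array([0.4553, 0.0335, 0.062 ]), array([0.4588, 0.0337, 0.077 ])]
[array([0.4569, 0.0479, 0.062 ]), array([0.4604, 0.0473, 0.077 ])]
```

View pics/w2.png

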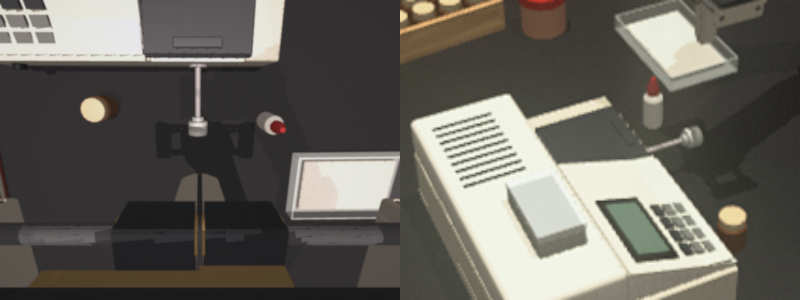

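The lid is shut flat. The rod is still fully out, with the knob's front face at about (317,212) in the full wrist image. Before descending I check where the fingertips' front edge lies.

```bash
python3 - <<'E'
from h import *
s=r.state();print([(onz(ray("wrist",[u/640,v/480]),.229)-s["eef_pos"]).round(4) for u,v in [(283,280),(320,280),(355,280),(320,318)]])
print(shift([.428,.0493,.229]),shift([.428,.0493,.058]),np.linalg.norm([.428,.0493]))
E
```

```text
[array([0.0113, 0.0173, 0.0006]), array([ 0.0091, -0.0021,  0.0006]), array([ 0.007 , -0.0205,  0.0006]), array([-0.0133,  0.0004,  0.0006])]
(array([-2.46, -0.02, -0.06]), None) (array([-2.46, -0.02, 17.04]), None) 0.4308300012766056
```

move_arm([
  {"translation": [-2.5,0,0],"roll": 0,"grip": 0},
  {"translation": [-2.5,0,4],"roll": 0,"grip": 0},
  {"translation": [-2.5,0,8],"roll": 0,"grip": 0},
  {"translation": [-2.5,0,12],"roll": 0,"grip": 0},
  {"translation": [-2.5,0,15],"roll": 0,"grip": 0},
  {"translation": [-2.5,0,17.5],"roll": 0,"grip": 0},
  {"translation": [-2.5,0,17.5],"roll": 0,"grip": 0},
  {"translation": [-2.5,0,17.5],"roll": 0,"grip": 0},
])

```text
clock: 8.3
eef_pos: [0.4276, 0.0493, 0.0538]
ee_rot: [0.998, -0.056, -0.0, -0.0]
force: [0.3, 0.2, 0.5]
width: 0.005
gripper_force: 0.0
```

move_arm([
  {"translation": [0.7,0,0],"roll": 0,"grip": 0},
  {"translation": [1.2,0,0],"roll": 0,"grip": 0},
  {"translation": [1.5,0,0],"roll": 0,"grip": 0},
  {"translation": [1.6,0,0],"roll": 0,"grip": 0},
  {"translation": [1.7,0,0],"roll": 0,"grip": 0},
  {"translation": [1.8,0,0],"roll": 0,"grip": 0},
  {"translation": [1.8,0,0],"roll": 0,"grip": 0},
])

```text
clock: 9.0
eef_pos: [0.4451, 0.0471, 0.0537]
ee_rot: [0.998, -0.056, -0.0, -0.0]
force: [0.4, -0.2, 0.5]
width: 0.001
gripper_force: 0.0
```

move_arm([
  {"translation": [0.1,0,0],"roll": 0,"grip": 0},
  {"translation": [0.2,0,0],"roll": 0,"grip": 0},
  {"translation": [0.2,0,0],"roll": 0,"grip": 0},
])

```text
clock: 9.3
eef_pos: [0.4473, 0.0469, 0.0537]
ee_rot: [0.998, -0.056, 0.0, -0.0]
force: [-0.4, -0.2, 0.0]
width: 0.005
gripper_force: 0.0
```

move_arm([
  {"translation": [0.1,0,0],"roll": 0,"grip": 0},
  {"translation": [0.2,0,0],"roll": 0,"grip": 0},
  {"translation": [0.2,0,0],"roll": 0,"grip": 0},
])

```text
clock: 9.6
eef_pos: [0.448, 0.0467, 0.0535]
ee_rot: [0.998, -0.056, -0.001, 0.0]
force: [-2.5, 1.1, 1.7]
width: 0.002
gripper_force: 1.3
```

move_arm([
  {"translation": [0.1,0,0],"roll": 0,"grip": 0},
  {"translation": [0.1,0,0],"roll": 0,"grip": 0},
])

```text
clock: 9.8
eef_pos: [0.4483, 0.0467, 0.0535]
ee_rot: [0.998, -0.056, -0.002, 0.0]
force: [-5.5, 0.5, 5.1]
width: 0.004
gripper_force: 2.6
```

move_arm([
  {"translation": [0.1,0,0],"roll": 0,"grip": 0},
  {"translation": [0.1,0,0],"roll": 0,"grip": 0},
])

```text
clock: 10.0
eef_pos: [0.4496, 0.0465, 0.0535]
ee_rot: [0.998, -0.056, -0.001, 0.0]
force: [-4.6, 0.2, 2.5]
width: 0.006
gripper_force: 2.4
```

move_arm([
  {"translation": [0.1,0,0],"roll": 0,"grip": 0},
  {"translation": [0.1,0,0],"roll": 0,"grip": 0},
])

```text
clock: 10.2
eef_pos: [0.4521, 0.0463, 0.0535]
ee_rot: [0.998, -0.056, -0.0, -0.0]
force: [-3.5, -0.5, -0.1]
width: 0.007
gripper_force: 1.6
```

move_arm([
  {"translation": [0.1,0,0],"roll": 0,"grip": 0},
  {"translation": [0.2,0,0],"roll": 0,"grip": 0},
])

```text
clock: 10.4
eef_pos: [0.455, 0.046, 0.0536]
ee_rot: [0.998, -0.056, 0.001, -0.0]
force: [-0.5, 0.2, -1.3]
width: 0.007
gripper_force: 0.7
```

move_arm([
  {"translation": [0.1,0,0],"roll": 0,"grip": 0},
  {"translation": [0.2,0,0],"roll": 0,"grip": 0},
])

```text
clock: 10.6
eef_pos: [0.4582, 0.0459, 0.054]
ee_rot: [0.998, -0.056, 0.002, -0.0]
force: [-0.5, 0.3, -0.0]
width: 0.006
gripper_force: 0.0
```

move_arm([
  {"translation": [0.1,0,0],"roll": 0,"grip": 0},
  {"translation": [0.1,0,0],"roll": 0,"grip": 0},
])

```text
clock: 10.8
eef_pos: [0.4583, 0.0458, 0.0539]
ee_rot: [0.998, -0.056, 0.001, -0.0]
force: [-0.2, 0.3, -0.6]
width: 0.007
gripper_force: 0.0
```

move_arm([
  {"translation": [0.1,0,0],"roll": 0,"grip": 0},
  {"translation": [0.1,0,0],"roll": 0,"grip": 0},
])

```text
clock: 11.0
eef_pos: [0.4585, 0.0457, 0.0538]
ee_rot: [0.998, -0.056, 0.0, -0.0]
force: [0.0, -0.9, 0.2]
width: 0.003
gripper_force: 0.0
```

First click felt (force fell to zero past about 0.456). Continuing to the second.

move_arm([
  {"translation": [0.1,0,0],"roll": 0,"grip": 0},
  {"translation": [0.2,0,0],"roll": 0,"grip": 0},
  {"translation": [0.3,0,0],"roll": 0,"grip": 0},
  {"translation": [0.3,0,0],"roll": 0,"grip": 0},
])

```text
clock: 11.4
eef_pos: [0.4613, 0.0454, 0.0537]
ee_rot: [0.998, -0.056, 0.0, -0.0]
force: [-0.7, -0.4, 0.2]
width: 0.005
gripper_force: 0.0
```

move_arm([
  {"translation": [0.1,0,0],"roll": 0,"grip": 0},
  {"translation": [0.2,0,0],"roll": 0,"grip": 0},
  {"translation": [0.2,0,0],"roll": 0,"grip": 0},
])

```text
clock: 11.7
eef_pos: [0.4619, 0.0452, 0.0535]
ee_rot: [0.998, -0.056, -0.001, 0.0]
force: [-2.1, 1.2, 1.5]
width: 0.007
gripper_force: 1.3
```

move_arm([
  {"translation": [0.1,0,0],"roll": 0,"grip": 0},
  {"translation": [0.2,0,0],"roll": 0,"grip": 0},
])

```text
clock: 11.9
eef_pos: [0.4625, 0.045, 0.0535]
ee_rot: [0.998, -0.056, -0.003, 0.0]
force: [-5.5, 0.6, 5.6]
width: 0.007
gripper_force: 3.0
```

move_arm([
  {"translation": [0.1,0,0],"roll": 0,"grip": 0},
  {"translation": [0.2,0,0],"roll": 0,"grip": 0},
])

```text
clock: 12.1
eef_pos: [0.4653, 0.0448, 0.0535]
ee_rot: [0.998, -0.056, -0.002, 0.0]
force: [-3.9, 1.1, 1.3]
width: 0.002
gripper_force: 1.9
```

move_arm([
  {"translation": [0.1,0,0],"roll": 0,"grip": 0},
  {"translation": [0.2,0,0],"roll": 0,"grip": 0},
])

```text
clock: 12.3
eef_pos: [0.4699, 0.0443, 0.0536]
ee_rot: [0.998, -0.056, 0.001, -0.0]
force: [-0.8, 0.5, -1.4]
width: 0.005
gripper_force: 0.4
```

move_arm([
  {"translation": [0.1,0,0],"roll": 0,"grip": 0},
  {"translation": [0.1,0,0],"roll": 0,"grip": 0},
])

```text
clock: 12.5
eef_pos: [0.472, 0.0443, 0.0539]
ee_rot: [0.998, -0.056, 0.002, -0.0]
force: [-0.3, 0.2, 0.3]
width: 0.007
gripper_force: 0.0
```

Second click. Now the third: contact expected near 0.4757, snap near 0.484.

move_arm([
  {"translation": [0.1,0,0],"roll": 0,"grip": 0},
  {"translation": [0.2,0,0],"roll": 0,"grip": 0},
  {"translation": [0.3,0,0],"roll": 0,"grip": 0},
  {"translation": [0.3,0,0],"roll": 0,"grip": 0},
])

```text
clock: 12.9
eef_pos: [0.4734, 0.044, 0.0537]
ee_rot: [0.998, -0.056, 0.0, -0.0]
force: [0.2, -0.7, -1.0]
width: 0.009
gripper_force: 0.0
```

move_arm([
  {"translation": [0.1,0,0],"roll": 0,"grip": 0},
  {"translation": [0.2,0,0],"roll": 0,"grip": 0},
  {"translation": [0.2,0,0],"roll": 0,"grip": 0},
])

```text
clock: 13.2
eef_pos: [0.4752, 0.0438, 0.0537]
ee_rot: [0.998, -0.056, 0.0, -0.0]
force: [0.2, -0.1, -0.3]
width: 0.006
gripper_force: 0.0
```

move_arm([
  {"translation": [0.1,0,0],"roll": 0,"grip": 0},
  {"translation": [0.2,0,0],"roll": 0,"grip": 0},
])

```text
clock: 13.4
eef_pos: [0.4758, 0.0436, 0.0536]
ee_rot: [0.998, -0.056, -0.001, 0.0]
force: [-3.5, 1.3, 2.8]
width: 0.006
gripper_force: 1.5
```

move_arm([
  {"translation": [0.1,0,0],"roll": 0,"grip": 0},
  {"translation": [0.2,0,0],"roll": 0,"grip": 0},
])

```text
clock: 13.6
eef_pos: [0.4762, 0.0435, 0.0534]
ee_rot: [0.998, -0.056, -0.003, 0.0]
force: [-6.1, 1.5, 5.2]
width: 0.003
gripper_force: 3.0
```

move_arm([
  {"translation": [0.1,0,0],"roll": 0,"grip": 0},
  {"translation": [0.2,0,0],"roll": 0,"grip": 0},
])

```text
clock: 13.8
eef_pos: [0.4787, 0.0432, 0.0535]
ee_rot: [0.998, -0.056, -0.002, 0.0]
force: [-4.8, 1.1, 3.3]
width: 0.004
gripper_force: 2.0
```

move_arm([
  {"translation": [0.1,0,0],"roll": 0,"grip": 0},
  {"translation": [0.1,0,0],"roll": 0,"grip": 0},
])

```text
clock: 14.0
eef_pos: [0.4825, 0.0429, 0.0535]
ee_rot: [0.998, -0.056, 0.001, -0.0]
force: [-1.3, 0.1, -1.1]
width: 0.006
gripper_force: 0.7
```

move_arm([
  {"translation": [0.1,0,0],"roll": 0,"grip": 0},
  {"translation": [0.1,0,0],"roll": 0,"grip": 0},
])

```text
clock: 14.2
eef_pos: [0.4846, 0.0428, 0.0538]
ee_rot: [0.998, -0.056, 0.002, -0.0]
force: [-0.1, 0.4, 1.1]
width: 0.001
gripper_force: 0.0
```

Force has dropped to zero at 0.4846, so the third click is in. I back off and check by camera.

move_arm([
  {"translation": [0,0,0],"roll": 0,"grip": 0},
  {"translation": [-1,0,0],"roll": 0,"grip": 0},
  {"translation": [-3,0,0],"roll": 0,"grip": 0},
  {"translation": [-4.5,0,0],"roll": 0,"grip": 0},
  {"translation": [-4.5,0,-4],"roll": 0,"grip": 0},
  {"translation": [-4.5,0,-8.5],"roll": 0,"grip": 0},
  {"translation": [-4.5,0,-13],"roll": 0,"grip": 0},
  {"translation": [-3.2,0,-17.5],"roll": 0,"grip": 0},
  {"translation": [-3.2,0,-17.5],"roll": 0,"grip": 0},
  {"translation": [-3.2,0,-17.5],"roll": 0,"grip": 0},
])

```text
clock: 15.2
eef_pos: [0.451, 0.0464, 0.2293]
ee_rot: [0.998, -0.056, 0.001, -0.0]
force: [0.0, -0.8, -0.5]
width: 0.009
gripper_force: 0.0
```

```bash
python3 - <<'E'
from h import *
s=r.state();print(s["clock"],s["eef_pos"],s["force"])
im=eyes.snapshot("wrist");sc=eyes.snapshot("scene")
a=np.hstack([im,cv2.resize(sc[170:330,200:413],(640,480))])[:,:,::-1];cv2.imwrite("pics/w3.png",cv2.resize(a,(800,300)))
for k,v in gather(["wrist","scene"]).items(): print(k,onz(v,.062 if k[0]=="knob_face" else .111).round(4))
E
```

```text
15.2 [0.45103885 0.04642026 0.22928339] [ 0.04843519 -0.79455273 -0.50055251]
lid_edge wrist 0.68 [314.  86.]
knob_face wrist 0.7 [316. 178.]
lid_hinge scene 0.63 [280. 253.]
lid_edge scene 0.66 [495. 386.]
knob_face scene 0.61 [345. 244.]
('lid_edge', 'wrist') [0.5668 0.0364 0.111 ]
('knob_face', 'wrist') [0.4925 0.0437 0.062 ]
('lid_hinge', 'scene') [0.6952 0.0273 0.111 ]
('lid_edge', 'scene') [0.527  0.6339 0.111 ]
('knob_face', 'scene') [0.4963 0.0386 0.062 ]
```

View pics/w3.png

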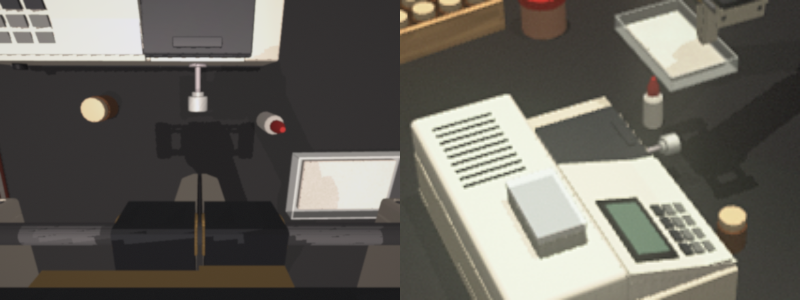

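```bash
python3 - <<'E'
from h import *
m=finder.outline_of("wrist","knob_face");px=m[0]["pixels"];ys,xs=np.nonzero(px);print(xs.min(),xs.max(),ys.min(),ys.max())
print([onz(ray("wrist",[xs.mean()/640,ys.max()/480]),z).round(4) for z in (.047,.062,.077)])
W,L=model(np.load("p.npy"))
c=eyes.get_calibration("wrist");T=np.linalg.inv(np.array(c["cam_to_world"]))
for d in (0,.014,.028,.042,.056):
    o=[]
    for z in (.047,.062,.077):
        P=T@np.append(W(-.255+d-.0,-.095,z),1);o.append(round(c["fy"]*P[1]/P[2]+c["cy"],1))
    print(d,o)
E
```

```text
301 332 105 178
[array([0.4918, 0.0441, 0.047 ]), array([0.4936, 0.0438, 0.062 ]), array([0.4953, 0.0435, 0.077 ])]
0 [np.float64(212.8), np.float64(216.1), np.float64(219.7)]
0.014 [np.float64(199.5), np.float64(202.3), np.float64(205.3)]
0.028 [np.float64(185.9), np.float64(188.1), np.float64(190.5)]
0.042 [np.float64(172.0), np.float64(173.6), np.float64(175.3)]
0.056 [np.float64(157.7), np.float64(158.7), np.float64(159.8)]
```

The knob's image travel (about 38–40 mm by the two cameras) points to the third seat but is a little short. I confirm with a light fingertip touch, expecting contact near 0.4896.

move_arm([
  {"translation": [-1.3,0,4.5],"roll": 0,"grip": 0},
  {"translation": [-1.3,0,9],"roll": 0,"grip": 0},
  {"translation": [-1.3,0,13.5],"roll": 0,"grip": 0},
  {"translation": [-1.3,0,17.5],"roll": 0,"grip": 0},
  {"translation": [0.5,0,17.5],"roll": 0,"grip": 0},
  {"translation": [2,0,17.5],"roll": 0,"grip": 0},
  {"translation": [3,0,17.5],"roll": 0,"grip": 0},
  {"translation": [3.3,0,17.5],"roll": 0,"grip": 0},
  {"translation": [3.3,0,17.5],"roll": 0,"grip": 0},
  {"translation": [3.3,0,17.5],"roll": 0,"grip": 0},
])

```text
clock: 16.65
eef_pos: [0.4831, 0.0428, 0.0538]
ee_rot: [0.998, -0.056, -0.0, 0.0]
force: [-0.2, -0.7, -0.2]
width: 0.007
gripper_force: 0.0
```

move_arm([
  {"translation": [0.1,0,0],"roll": 0,"grip": 0},
  {"translation": [0.2,0,0],"roll": 0,"grip": 0},
  {"translation": [0.2,0,0],"roll": 0,"grip": 0},
])

```text
clock: 16.95
eef_pos: [0.4859, 0.0426, 0.0538]
ee_rot: [0.998, -0.056, 0.0, -0.0]
force: [0.5, -0.2, 0.2]
width: 0.009
gripper_force: 0.0
```

move_arm([
  {"translation": [0.1,0,0],"roll": 0,"grip": 0},
  {"translation": [0.2,0,0],"roll": 0,"grip": 0},
  {"translation": [0.2,0,0],"roll": 0,"grip": 0},
])

```text
clock: 17.25
eef_pos: [0.4881, 0.0423, 0.0537]
ee_rot: [0.998, -0.056, 0.0, -0.0]
force: [0.0, -0.8, 0.6]
width: 0.008
gripper_force: 0.0
```

move_arm([
  {"translation": [0.1,0,0],"roll": 0,"grip": 0},
  {"translation": [0.1,0,0],"roll": 0,"grip": 0},
  {"translation": [0.1,0,0],"roll": 0,"grip": 0},
])

```text
clock: 17.55
eef_pos: [0.4889, 0.0422, 0.0537]
ee_rot: [0.998, -0.056, -0.0, -0.0]
force: [0.4, -0.7, -0.1]
width: 0.01
gripper_force: 0.0
```

move_arm([
  {"translation": [0.1,0,0],"roll": 0,"grip": 0},
  {"translation": [0.1,0,0],"roll": 0,"grip": 0},
  {"translation": [0.1,0,0],"roll": 0,"grip": 0},
])

```text
clock: 17.85
eef_pos: [0.4896, 0.0421, 0.0536]
ee_rot: [0.998, -0.056, -0.0, 0.0]
force: [-0.7, 0.4, -0.1]
width: 0.006
gripper_force: 0.3
```

Contact came at 0.4896, exactly the third seat (41.7 mm in). I retract clear and hand in.

move_arm([
  {"translation": [-1.5,0,0],"roll": 0,"grip": 0},
  {"translation": [-4,0,0],"roll": 0,"grip": 0},
  {"translation": [-5,0,-4],"roll": 0,"grip": 0},
  {"translation": [-5,0,-8.5],"roll": 0,"grip": 0},
  {"translation": [-5,0,-13],"roll": 0,"grip": 0},
  {"translation": [-5,0,-17.5],"roll": 0,"grip": 0},
  {"translation": [-5,0,-20],"roll": 0,"grip": 0},
  {"translation": [-5,0,-20],"roll": 0,"grip": 0},
  {"translation": [-5,0,-20],"roll": 0,"grip": 0},
])

```text
clock: 18.75
eef_pos: [0.44, 0.0475, 0.2537]
ee_rot: [0.998, -0.056, 0.0, 0.0]
force: [0.2, -0.1, -0.4]
width: 0.004
gripper_force: 0.0
```

```bash
python3 -c "
from station import r
s=r.state();print(s['clock'],s['eef_pos'],s['force']);print(r.hand_in())"
```

```text
18.75 [0.43999855 0.04752884 0.25367077] [ 0.19224357 -0.12122342 -0.43965776]
the job is handed in; nothing more can be done
None
```

The lid is shut, the cell-changer rod rests seated at the third click (confirmed by a light touch about 42 mm in), the hand is clear, and the job was handed in at 18.75 s.

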